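# Clamp the perfume bottle in its assembly jig

### The arm

A 7-joint arm with a two-finger parallel gripper is mounted at the origin on the work surface. World frame = base frame: x ahead of the robot, y to its left, z up, the work surface at z = 0. Lengths are in m, angles in rad, forces in N, time in s.
With the tool pointing down it reaches from about 0.425 to 0.925 m from the base axis. Payload 6.8 kg.
Tool frame: the origin (TCP) lies between the finger pads; the fingertips stand 11 mm ahead of it and the grasp point (between the pads) lies 8 mm behind it; z points along the fingers, y is the line along which they close (so a half turn about z gives the same grasp; the last joint's range is limited). The gripper opens to 85 mm and grips with 20 to 120 N. Pads are 22 mm wide; open, the fingers measure 114 mm over their backs; the gripper's body (76 mm by 85 mm) begins 54 mm behind the grasp point. The pads swing forward as they close: fully open they stand 13 mm farther back than shut.
Start: joints at [1.238, 0.477, 0.022, 1.555, -0.011, 1.109, -0.083], TCP at [0.15, -0.658, 0.242] pointing down, gripper open.
Joint ranges: [-2.96, 2.96], [-0.34, 2.1], [-1.41, 1.46], [0.24, 2.44], [-1.37, 4.51], [0.17, 1.92], [-2.96, 2.96]. Speed limits (rad/s): [2.39, 2.39, 3.14, 3.14, 3.14, 3.14, 3.14].

### API

Orientations are given as a rotation vector (axis times angle).
In Python, from bench import r gives the robot as it stands.
- The arm moves only by the tool send_rows, never from a script. Its argument "deltas" is a list of rows, each an object of numbers: "dx", "dy", "dz": the shift along the world's x, y, z in mm; "rx", "ry", "rz": the turn, a rotation vector about the world's x, y, z in degrees. A call has 1 to 5 rows; each row is the pose to reach, as a shift and turn from the pose commanded when the call began; what a row does not reach only later rows make up. A row lasts 1/12 s, in which the tool goes at most 41.7 mm and 7.16 degrees, less where a joint would pass 70% of its speed; a pose out of reach is approached as far as the arm can. A call with a gripper value outside its range is refused whole. "jaw" is the finger opening in mm, from 0 to 85.4, set as the call begins (left out, the last holds). The fingers move at their own pace and stop on an object; "newtons" is the grip in N (left out, the last holds). Time passes only in rows, so rows that repeat a pose let the fingers close. It gives the time, the measured TCP pose, the force, the opening and the grip force at its end, in the units of the state.
- r.get_obs(): the state, without advancing time (a new reading comes with each control period).
- r.grab_frame(name): name is "side" or "top" or "wrist"; returns a dict with "frame" (480x640x3 uint8, blue, green, red), "z_map" (480x640 float32, m along the optical axis (not along the pixel's ray), 0 where there is no reading), "vertical_fov" (degrees; the focal length in pixels is half the picture's height over the tangent of half this angle, whatever the lens; pixels are square), "cx", "cy" (the principal point, pixels), "xyz" and "orientation" of the camera in the world. Camera axes: x right, y down, z forward; pixel columns grow to the right and rows downward; lengths in m; the calibration is good to about 2 mm. A picture is of the moment at which its call begins.
- r.hand_in(): hands the job in; it is judged then, once.
The state is a dict: "clock": time; "joints": joint angles; "qvel": joint speeds; "tau": joint torques, N m; "tcp_pos": TCP position; "orientation": TCP orientation; "contact_force": force on the tool from outside, world axes, zero at the start; "moment": the same for the moment, N m; "grip_width": finger opening in m; "gripper_force": force on a finger pad.
Only numpy, scipy, OpenCV 4.12 (cv2) and the standard library are available. Lean on these libraries where they do the work, as an engineer would, in place of code of your own. Each camera call takes 0.05 s, during which the arm holds its last target. There are 200 camera calls.

### The job

Clamp the bottle that lies in one of the two assembly jigs: with a finger push that jig's strap round over the bottle until it stands fully home against its stop, and only then push its cam lever all the way down. Only push, grasp and lift nothing, leave the bottle lying in its cradle without leaning on it, and leave the empty jig and everything else as they are.

Things in the scene. Friction and masses are not known exactly. Their poses are not given: they have to be found in the camera images.
- jig: Bottle jig with a bottle lying in it: plywood base 140 (x) x 210 (y) x 12 mm, fixed. Origin: centre of its underside, z up. In its frame (mm): cradle at the origin between two rails along x at y +-26, tops at z 28; round strap post at y +75; grey cam post 34 x 14 at y -96, top at z 116; strap stop block x -21 to -12 at y -82, under the cam.
- strap (a joint): Loaded jig's strap, rad, about a vertical axis at the jig's x 0, y +75 mm: at angle a it points along (sin a, -cos a) of the jig. 0 = closed, over the bottle against its stop; positive = swung open towards the jig's +x; starts 0.8 to 1.3, limit 1.5. Plain friction, about 1 N at 95 mm from the axis; stays where left.
- strap_push (a point): Point inside the loaded jig's strap, on its centre line at half height, 85 mm from its axis. The strap is a level aluminium bar 22 mm wide, 18 mm high (z 66 to 84 above the table), reaching 155 mm from its axis; its axis has a bolt head up to z 90.
- lever (a joint): Loaded jig's cam lever, rad, about a pin along y at the jig's x 0, y -76, z 102 mm. 0 = up, leaning 0.436 rad from vertical towards the jig's -x; grows as it goes down to 1.17 = fully down, level, pointing to the jig's -x (end of travel); starts 0 to 0.2. Plain friction, about 3 N at 70 mm from the pin; stays where left.
- lever_tip (a point): Middle of the free end of the loaded jig's cam lever, 88 mm from its pin. The lever is a steel bar 10 mm thick, 14 wide, its outer 36 mm a black grip 12 thick, 18 wide (along the jig's y).
- bottle: Amber glass bottle with a paper label, lying along the jig's x between the rails with its neck to the jig's -x: body 44 mm across, 92 mm long, neck 22 mm across, 22 mm long, about 130 to 250 g. Origin: lowest line of the body, at mid length; it lies 16 mm above the table, its upper side at 60 mm, 6 mm below the closed strap's metal.
- spare_jig: The second jig, the same in every size and way of working, but with an empty cradle. Not to be used.
- spare_strap (a joint): Strap of the empty jig, values as for joint strap. Leave it open.
- spare_lever (a joint): Cam lever of the empty jig, values as for joint lever. Leave it up.
- spare_strap_push (a point): Point in the empty jig's strap, 85 mm from its axis, as strap_push.
- spare_lever_tip (a point): Middle of the free end of the empty jig's cam lever, as lever_tip.
- dropper: Bystander: small amber dropper bottle, 36 mm across, 97 mm high, standing between the jigs; origin under its centre.
- beaker: Bystander: glass beaker, 54 mm across, 65 mm high; origin under its centre.
- collar: Bystander: steel pump collar (ring), 28 mm across, 14 mm high; origin under its centre.
- cap: Bystander: aluminium bottle cap, 26 mm across, 28 mm high; origin under its centre.
- scale: Bystander: flat pocket scale, 100 x 140 x 22 mm; origin under its centre.
- cup: Bystander: white plastic cup, 80 mm across, 95 mm high; origin under its centre.
- flask: Bystander: amber bottle, 54 mm across, 105 mm high; origin under its centre.
Not all that is in view belongs to the job. What is shaped like the bottle but yellow is not meant.

How it is judged:
On the way, in this order (a step that is already met when the one before it is completed fails the run):
1. the loaded jig's strap is home over the bottle, its lever still up (value of joint strap below 0.05 rad and value of joint lever below 0.45 rad), for 0.2 s.
2. the cam lever is fully down with the strap home (value of joint strap below 0.05 rad and value of joint lever above 1.07 rad), for 0.2 s.
At the end, for the whole second after the job is handed in: Loaded jig: strap within 0.05 rad of its stop, lever within 0.1 rad of fully down, bottle at rest in its cradle (within about 20 mm along it, 12 mm across) (all of step 2 and linear speed of bottle below 0.02 m/s and x of bottle in the frame of jig between -0.025 and 0.027 m and y of bottle in the frame of jig between -0.012 and 0.012 m and z of bottle in the frame of jig below 0.026 m); the robot touches nothing.
It fails at once if the loaded jig's lever pushed down while its strap is not home (value of joint strap above 0.12 rad and value of joint lever above 0.5 rad).
It fails at once if the bottle lifted or turned out of its cradle (z of bottle in the frame of jig above 0.028 m or y of bottle in the frame of jig above 0.02 m or y of bottle in the frame of jig below -0.02 m).
It fails at once if more than 12 N pressed on the glass bottle by the fingers (contact force between the fingers and bottle above 12 N).
It fails at once if the empty jig's strap or lever moved by more than 20 mm (distance of any of spare_strap_push, spare_lever_tip from where it was at the start of the episode above 0.02 m).
It fails at once if a bystander lifted, shifted by more than 30 mm or tipped over (distance of any of dropper, beaker, collar, cap, scale, cup, flask from where it was at the start of the episode above 0.03 m or angle between any of dropper, beaker, collar, cap, scale, cup, flask's own z axis and vertical above 0.5 rad).
It also fails if it takes over 54 s, if anything falls off the work surface, if the arm or the gripper's body presses on something with over 40 N, if the wrist force passes 120 N, or if a joint passes its speed limit or range.

## Working session

There is one attempt and no reset: what is moved stays moved. The work goes in short steps, Python scripts to look and compute and a tool call to move; the robot and the scene stay as the last step left them, time stands still between calls to the robot, and variables do not carry over. Pictures are saved under pics/ and viewed, at most 10 in all, crops included, and the job is handed in when it is done.

Besides the shell and the picture viewer there is one more tool, called after "Call:" by a JSON object that holds its "op" and its "data", one argument or row to a line. send_rows: Moves the arm, as the interface text tells. Its arguments: {"type":"object","properties":{"deltas":{"type":"array","items":{"type":"object","properties":{"dx":{"type":"number"},"dy":{"type":"number"},"dz":{"type":"number"},"rx":{"type":"number"},"ry":{"type":"number"},"rz":{"type":"number"}}}},"jaw":{"type":"number"},"newtons":{"type":"number"}},"required":["deltas"]}

```bash
mkdir -p pics; cat > h.py <<'E'
import numpy as np, cv2
from scipy.spatial.transform import Rotation as R
from bench import r
def grab(n):
    f=r.grab_frame(n); np.savez(f'/tmp/{n}.npz',**{k:np.array(v) for k,v in f.items()}); return f
def load(n): return dict(np.load(f'/tmp/{n}.npz'))
def cloud(f):
    fl=240/np.tan(np.radians(float(f['vertical_fov']))/2); v,u=np.mgrid[:480,:640]; z=f['z_map']
    p=np.stack([(u-f['cx'])/fl*z,(v-f['cy'])/fl*z,z],-1)
    o=np.array(f['orientation']); M=R.from_rotvec(o).as_matrix() if o.size==3 else o.reshape(3,3)
    return p@M.T+np.array(f['xyz'])
E
python3 - <<'E'
from h import *
for n in('top','side'):
    f=grab(n); cv2.imwrite(f'pics/{n}1.png',f['frame']); print(n,f['xyz'],f['orientation'],f['vertical_fov'])
print(r.get_obs())
E
```

```text
top [ 0.4416752  -0.01147718  1.38147046] [-2.16543282  2.17856239 -0.08845169] 53.286575493512125
side [-0.27191066  1.04827436  1.09142751] [-0.81023702  2.40865016 -1.25077716] 47.555208786422845
{'clock': 0.1, 'joints': array([ 1.23790278,  0.47774942,  0.02236654,  1.55636372, -0.01149984,
        1.10928929, -0.08307801]), 'qvel': array([-0.00019313, -0.0011367 , -0.00128203, -0.0028874 ,  0.00033293,
       -0.00138523,  0.00191895]), 'tau': array([ 4.51032261e-03, -5.97754598e+01,  1.61338136e+00, -2.81952006e+01,
        1.27304904e-02,  5.00726906e-03,  6.28831685e-05]), 'tcp_pos': array([ 0.15032048, -0.65751542,  0.24139723]), 'orientation': array([-3.12012613e+00, -3.52209173e-01,  5.04941565e-04]), 'contact_force': array([-0.88199112, -0.20991675,  0.94325693]), 'moment': array([0.01682854, 0.00394619, 0.03156249]), 'gripper_force': 0.0, 'grip_width': 0.08552865198483911}
```

View pics/top1.png

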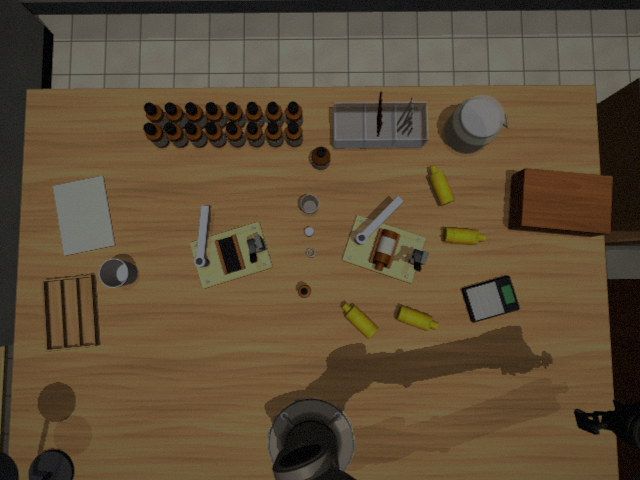

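View pics/side1.png

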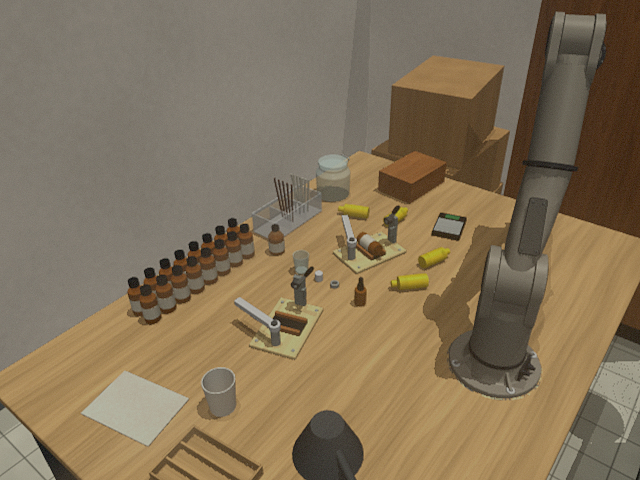

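Candidates: the jig at top-view (385,248) holds an amber bottle with a paper label. The jig at (231,255) has an empty dark cradle. The yellow bottles at (441,185), (463,236), (417,318) and (360,320) are decoys, and the amber flask at (320,157) and dropper at (304,290) stand upright. I choose the jig at (385,248), and will check it in a crop while measuring.

```bash
python3 - <<'E'
from h import *
f=load('top'); P=cloud(f); im=f['frame']
cv2.imwrite('pics/crop1.png',cv2.resize(im[180:300,330:450],None,fx=5,fy=5,interpolation=cv2.INTER_CUBIC))
w=P[200:295,335:440].reshape(-1,3); hsv=cv2.cvtColor(im,cv2.COLOR_BGR2HSV)[200:295,335:440].reshape(-1,3)
w0=P[180:300,335:440].reshape(-1,3)
print('table z',np.median(P[300:320,250:290,2]))
b=w[(w[:,2]>.007)&(w[:,2]<.018)]
rect=cv2.minAreaRect((b[:,:2]*1000).astype(np.float32)); print('base',len(b),rect,cv2.boxPoints(rect).round(1).tolist())
s=w0[(w0[:,2]>.074)&(w0[:,2]<.1)&(w0[:,1]>-.23)]
print('strap',len(s),cv2.minAreaRect((s[:,:2]*1000).astype(np.float32)))
for lo,hi in((.06,.1),(.1,.13),(.13,.16),(.16,.2),(.2,.25)):
    q=w[(w[:,2]>lo)&(w[:,2]<=hi)]; print(lo,len(q),q.mean(0).round(4) if len(q) else '', q.min(0).round(3) if len(q) else '',q.max(0).round(3) if len(q) else '')
print(cv2.boxPoints(cv2.minAreaRect((s[:,:2]*1000).astype(np.float32))).round(1).tolist())
o=r.get_obs(); print(R.from_rotvec(o['orientation']).as_matrix().round(3))
for u,v in((310,204),(310,231),(310,253),(304,290),(320,157)): print(P[v,u].round(3))
E
```

```text
table z 0.0010534277168442463
base 2316 ((541.072265625, -220.83230590820312), (296.734619140625, 267.76324462890625), 89.39315795898438) [[405.6000061035156, -367.79998779296875], [673.4000244140625, -370.6000061035156], [676.5, -73.9000015258789], [408.79998779296875, -71.0999984741211]]
strap 423 ((598.667236328125, -183.30819702148438), (28.83414649963379, 148.73109436035156), 44.33937454223633)
0.06 652 [ 0.5847 -0.1949  0.0802] [ 0.486 -0.301  0.06 ] [ 0.662 -0.126  0.1  ]
0.1 157 [ 0.5072 -0.2932  0.1154] [ 0.485 -0.314  0.101] [ 0.525 -0.273  0.13 ]
0.13 31 [ 0.4932 -0.2765  0.145 ] [ 0.484 -0.286  0.13 ] [ 0.5   -0.267  0.16 ]
0.16 55 [ 0.4762 -0.2713  0.1753] [ 0.465 -0.28   0.16 ] [ 0.486 -0.262  0.185]
0.2 0   
[[536.4000244140625, -140.1999969482422], [640.2999877929688, -246.60000610351562], [661.0, -226.39999389648438], [557.0, -120.0]]
[[ 0.975  0.223 -0.001]
 [ 0.223 -0.975  0.002]
 [-0.    -0.002 -1.   ]]
[ 0.666 -0.001 -0.001]
[ 0.583 -0.001  0.032]
[ 0.523 -0.    -0.   ]
[0.418 0.016 0.091]
[ 0.78  -0.03   0.096]
```

View pics/crop1.png

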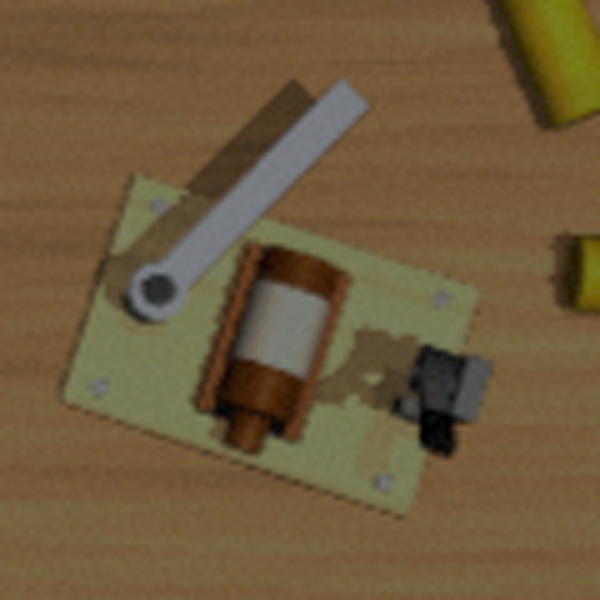

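The crop shows the amber bottle with its white label lying in this jig, neck at the lower end (245,435). The strap is open, with its bolt at (158,290) and its end at (350,95); the lever is up, grip at (437,432). Base corners are at (135,177), (478,290), (405,517) and (65,402). The choice is confirmed.

```bash
cat >> h.py <<'E'
def ray(f,u,v,h):
    fl=240/np.tan(np.radians(float(f['vertical_fov']))/2)
    d=R.from_rotvec(np.array(f['orientation'])).as_matrix()@np.array([(u-f['cx'])/fl,(v-f['cy'])/fl,1]); c=np.array(f['xyz'])
    return c+d*(h-c[2])/d[2]
E
python3 - <<'E'
from h import *
f=load('top'); c=lambda u,v,h: ray(f,330+u/5-.4,180+v/5-.4,h)[:2]*1000
C=[c(*p,.012) for p in((135,177),(478,290),(405,517),(65,402))]
print('corners',np.round(C,1).tolist(),[np.linalg.norm(C[i]-C[i-1]).round(1) for i in range(4)])
o=np.mean(C,0); ex=(C[0]-C[3]+C[1]-C[2]); ey=(C[0]-C[1]+C[3]-C[2])
yaw=np.arctan2(ex[1],ex[0]); yaw2=np.arctan2(-ey[0],ey[1]); print('centre',o,'yaw',np.degrees([yaw,yaw2]))
ye=(yaw*140+yaw2*210)/350; M=np.array([[np.cos(ye),-np.sin(ye)],[np.sin(ye),np.cos(ye)]])
J=lambda x,y:(o+M@[x,y]).round(1).tolist()
A=c(158,290,.09); print('bolt',A,'pred',J(0,75)); E=c(354,97,.084); d=M.T@(E-A); print('strap a',np.arctan2(d[0],-d[1]),np.linalg.norm(d))
P=cloud(f); w=P[200:295,335:440].reshape(-1,3)
q=w[w[:,2]>.13]; print('lever pts jig',((q[::6,:2]*1000-o)@M).round(0).tolist(),(q[::6,2]*1000).round(0))
print('ex',M[:,0],'ey',M[:,1],'closed end',J(0,-80),'pin',J(0,-76))
E
```

```text
corners [[630.9, -135.5], [564.1, -331.2], [434.7, -286.2], [501.3, -93.6]] [np.float64(136.2), np.float64(206.8), np.float64(137.0), np.float64(203.8)]
centre [ 532.75301176 -211.63317793] yaw [-18.54110708 -18.94797346]
bolt [ 558.27642758 -139.98693629] pred [556.9, -140.6]
strap a 1.0971151660968974 152.40374958050785
lever pts jig [[-151.0, 160.0], [-151.0, 160.0], [-151.0, 160.0], [-151.0, 160.0], [-7.0, -81.0], [-10.0, -81.0], [-13.0, -81.0], [-17.0, -77.0], [-20.0, -77.0], [-24.0, -76.0], [-28.0, -70.0], [-32.0, -69.0], [-35.0, -67.0], [-30.0, -81.0], [-34.0, -79.0], [-39.0, -72.0], [-43.0, -68.0], [-38.0, -81.0], [-40.0, -83.0], [-151.0, 160.0], [-151.0, 160.0]] [1381. 1381. 1381. 1381.  130.  135.  140.  150.  154.  164.  171.  171.
  173.  173.  177.  178.  180.  183.  177. 1381. 1381.]
ex [ 0.94673232 -0.3220216 ] ey [0.3220216  0.94673232] closed end [507.0, -287.4] pin [508.3, -283.6]
```

Call:
{"op": "send_rows", "data": {
  "deltas": [
    {"dx": 25, "dy": 25, "dz": 6},
    {"dx": 50, "dy": 50, "dz": 12, "rz": -3},
    {"dx": 75, "dy": 75, "dz": 18, "rz": -6},
    {"dx": 100, "dy": 100, "dz": 24, "rz": -9},
    {"dx": 125, "dy": 125, "dz": 30, "rz": -12}
  ],
  "jaw": 0
}}

```text
$.deltas[0]: bad value
```

Call:
{"op": "send_rows", "data": {
  "deltas": [
    {"dx": 25, "dy": 25, "rz": -4},
    {"dx": 50, "dy": 50, "rz": -8},
    {"dx": 75, "dy": 75, "rz": -12},
    {"dx": 100, "dy": 100, "rz": -16},
    {"dx": 125, "dy": 125, "rz": -19.7}
  ]
}}

```text
$.deltas[0]: bad value
```

Call:
{"op": "send_rows", "data": {
  "deltas": [
    {"dx": 25, "dy": 25},
    {"dx": 50, "dy": 50},
    {"dx": 75, "dy": 75},
    {"dx": 100, "dy": 100},
    {"dx": 125, "dy": 125}
  ]
}}

```text
$.deltas[0]: bad value
```

Call:
{"op": "send_rows", "data": {
  "deltas": [
    {"dx": 25, "dy": 25},
    {"dx": 50, "dy": 50},
    {"dx": 75, "dy": 75},
    {"dx": 100, "dy": 100},
    {"dx": 116, "dy": 120}
  ]
}}

```text
$.deltas[0]: bad value
```

Call:
{"op": "send_rows", "data": {
  "deltas": [
    {"dx": 0},
    {"dx": 0},
    {"dx": 0}
  ]
}}

```text
$.deltas[0]: bad value
```

```bash
python3 - <<'E'
from h import *
f=grab('side'); o=r.get_obs(); t=o['tcp_pos']; print(o['clock'],t,R.from_rotvec(o['orientation']).as_matrix().round(3).tolist(),o['contact_force'],o['grip_width'])
P=cloud(f); d=np.linalg.norm(P[...,:2]-t[:2],axis=-1); m=(d<.1)&(P[...,2]>.15)&(P[...,2]<t[2]+.1)
for z in np.arange(t[2]-.04,t[2]+.1,.008):
    q=P[m&(abs(P[...,2]-z)<.004)]; print(round(z-t[2],3),len(q),(np.ptp(q[:,:2],axis=0)*1000).round(0) if len(q) else '')
v,u=np.where(m); cy,cx=int(v.mean()),int(u.mean()); y0,x0=max(cy-70,0),max(cx-80,0)
cv2.imwrite('pics/s2.png',cv2.resize(f['frame'][y0:y0+200,x0:x0+200],None,fx=3,fy=3)); print(x0,y0)
E
```

```text
0.15 [ 0.15033569 -0.65760346  0.24155374] [[0.975, 0.223, -0.0], [0.223, -0.975, 0.001], [-0.0, -0.001, -1.0]] [-0.43999556 -0.20284347 -0.61623306] 0.08543548551689635
-0.04 0 
-0.032 0 
-0.024 0 
-0.016 0 
-0.008 0 
0.0 0 
0.008 0 
0.016 0 
0.024 0 
0.032 0 
0.04 0 
0.048 0 
0.056 0 
0.064 0 
0.072 0 
0.08 0 
0.088 0 
0.096 0 <stdin>:6: RuntimeWarning: Mean of empty slice.
  ret = ret.dtype.type(ret / rcount)
Traceback (most recent call last):
ValueError: cannot convert float NaN to integer
```

The move was refused; every row probably needs all six numbers.

Call:
{"op": "send_rows", "data": {
  "deltas": [
    {"dx": 25, "dy": 25, "dz": 6, "rx": 0, "ry": 0, "rz": 0},
    {"dx": 50, "dy": 50, "dz": 12, "rx": 0, "ry": 0, "rz": -3},
    {"dx": 75, "dy": 75, "dz": 18, "rx": 0, "ry": 0, "rz": -6},
    {"dx": 100, "dy": 100, "dz": 24, "rx": 0, "ry": 0, "rz": -9},
    {"dx": 125, "dy": 125, "dz": 30, "rx": 0, "ry": 0, "rz": -12}
  ],
  "jaw": 0
}}

```text
clock: 0.57
tcp_pos: [0.2763, -0.5315, 0.2723]
orientation: [-3.141, -0.02, 0.0]
contact_force: [1.6, 0.2, 0.2]
grip_width: 0.0252
gripper_force: 0.0
```

Call:
{"op": "send_rows", "data": {
  "deltas": [
    {"dx": 25, "dy": 25, "dz": 0, "rx": 0, "ry": 0, "rz": -4},
    {"dx": 50, "dy": 50, "dz": 0, "rx": 0, "ry": 0, "rz": -8},
    {"dx": 75, "dy": 75, "dz": 0, "rx": 0, "ry": 0, "rz": -12},
    {"dx": 100, "dy": 100, "dz": 0, "rx": 0, "ry": 0, "rz": -16},
    {"dx": 125, "dy": 125, "dz": 0, "rx": 0, "ry": 0, "rz": -19.7}
  ]
}}

```text
clock: 0.98
tcp_pos: [0.4013, -0.4065, 0.2722]
orientation: [-3.098, 0.519, 0.0]
contact_force: [0.1, -0.4, 0.1]
grip_width: -0.0003
gripper_force: 0.0
```

Call:
{"op": "send_rows", "data": {
  "deltas": [
    {"dx": 25, "dy": 25, "dz": 0, "rx": 0, "ry": 0, "rz": 0},
    {"dx": 50, "dy": 50, "dz": 0, "rx": 0, "ry": 0, "rz": 0},
    {"dx": 75, "dy": 75, "dz": 0, "rx": 0, "ry": 0, "rz": 0},
    {"dx": 100, "dy": 100, "dz": 0, "rx": 0, "ry": 0, "rz": 0},
    {"dx": 125, "dy": 125, "dz": 0, "rx": 0, "ry": 0, "rz": 0}
  ]
}}

```text
clock: 1.4
tcp_pos: [0.5263, -0.2816, 0.2722]
orientation: [-3.099, 0.514, 0.0]
contact_force: [0.1, -1.0, -0.7]
grip_width: -0.0003
gripper_force: 0.0
```

Call:
{"op": "send_rows", "data": {
  "deltas": [
    {"dx": 25, "dy": 25, "dz": 0, "rx": 0, "ry": 0, "rz": 0},
    {"dx": 50, "dy": 50, "dz": 0, "rx": 0, "ry": 0, "rz": 0},
    {"dx": 75, "dy": 75, "dz": 0, "rx": 0, "ry": 0, "rz": 0},
    {"dx": 100, "dy": 100, "dz": 0, "rx": 0, "ry": 0, "rz": 0},
    {"dx": 116, "dy": 119, "dz": 0, "rx": 0, "ry": 0, "rz": 0}
  ]
}}

```text
clock: 1.82
tcp_pos: [0.6434, -0.1606, 0.2718]
orientation: [-3.099, 0.509, -0.0]
contact_force: [0.3, -0.3, 0.6]
grip_width: -0.0002
gripper_force: 0.0
```

Call:
{"op": "send_rows", "data": {
  "deltas": [
    {"dx": 0, "dy": 0, "dz": 0, "rx": 0, "ry": 0, "rz": 0},
    {"dx": 0, "dy": 0, "dz": 0, "rx": 0, "ry": 0, "rz": 0}
  ]
}}

```text
clock: 1.98
tcp_pos: [0.6421, -0.1619, 0.2716]
orientation: [-3.1, 0.508, 0.002]
contact_force: [-0.8, -0.3, -0.4]
grip_width: 0.0002
gripper_force: 0.0
```

```bash
python3 - <<'E'
from h import *
f=grab('side'); o=r.get_obs(); t=o['tcp_pos']; print(o['clock'],t,R.from_rotvec(o['orientation']).as_matrix().round(3).tolist(),o['contact_force'],o['grip_width'])
P=cloud(f); d=np.linalg.norm(P[...,:2]-t[:2],axis=-1); m=(d<.1)&(P[...,2]>.15)&(P[...,2]<t[2]+.1)
M=R.from_rotvec(o['orientation']).as_matrix()
for z in np.arange(t[2]-.04,t[2]+.1,.008):
    q=(P[m&(abs(P[...,2]-z)<.004)]-t)@M*1000; print(round(z-t[2],3),len(q),(q.min(0).round(0),q.max(0).round(0)) if len(q) else '')
v,u=np.where(m); cy,cx=int(v.mean()),int(u.mean()); y0,x0=max(cy-70,0),max(cx-80,0)
cv2.imwrite('pics/s2.png',cv2.resize(f['frame'][y0:y0+200,x0:x0+200],None,fx=3,fy=3)); print(x0,y0)
E
```

```text
2.0333 [ 0.64116799 -0.16403249  0.27172428] [[0.947, -0.322, -0.001], [-0.322, -0.947, -0.0], [-0.001, 0.001, -1.0]] [-0.80831734 -1.10068955 -0.44736528] 0.0002688811912018088
-0.04 0 
-0.032 0 
-0.024 0 
-0.016 0 
-0.008 6 (array([-14.,  -6.,   4.]), array([-0.,  1., 10.]))
0.0 21 (array([-15., -15.,  -4.]), array([ 8., 16.,  4.]))
0.008 21 (array([-20., -14., -12.]), array([10., 12., -4.]))
0.016 25 (array([-13., -12., -20.]), array([  5.,  17., -12.]))
0.024 21 (array([-18., -15., -28.]), array([  7.,  14., -20.]))
0.032 19 (array([-16., -25., -36.]), array([ -5.,  22., -28.]))
0.04 50 (array([-17., -34., -44.]), array([ 11.,  35., -36.]))
0.048 55 (array([-18., -40., -52.]), array([ 10.,  42., -44.]))
0.056 54 (array([-20., -47., -60.]), array([ 11.,  51., -52.]))
0.064 62 (array([-21., -54., -68.]), array([ 13.,  55., -60.]))
0.072 74 (array([-23., -59., -76.]), array([ 10.,  61., -68.]))
0.08 87 (array([-22., -61., -84.]), array([ 11.,  63., -76.]))
0.088 81 (array([-26., -62., -92.]), array([  6.,  57., -84.]))
0.096 68 (array([ -27.,  -42., -100.]), array([  9.,  39., -92.]))
255 92
```

View pics/s2.png

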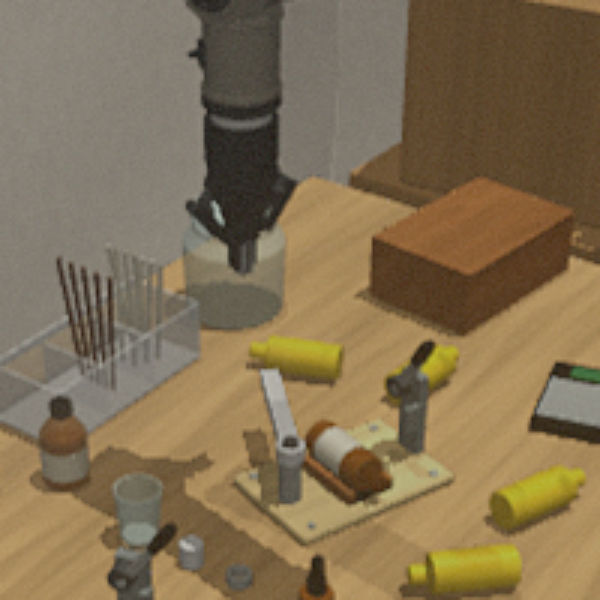

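The side crop shows the shut fingertip at (242,268), well above the jig and clear of everything. Depth confirms the tip is about 11 mm ahead of the TCP. Next, the waypoints for the strap push.

```bash
python3 - <<'E'
from h import *
o=np.array([532.75,-211.63]);t=np.radians(-18.8);M=np.array([[np.cos(t),-np.sin(t)],[np.sin(t),np.cos(t)]])
p0=np.array([87,81.])
print('start',o+M@p0)
for a in np.linspace(1.1,0,11):
    d=11+11*np.cos(a)+15*np.sin(a); c=np.array([0,75])+72*np.array([np.sin(a),-np.cos(a)])+d*np.array([np.cos(a),np.sin(a)])
    print(a.round(2),c.round(1),(o+M@c).round(1))
E
```

```text
start [ 641.21200694 -162.98852542]
1.1 [77.5 68.5] [ 628.2 -171.8]
0.99 [76.4 60.2] [ 624.5 -179.3]
0.88 [74.3 51.9] [ 619.8 -186.4]
0.77 [71.2 43.7] [ 614.2 -193.2]
0.66 [67.  35.8] [ 607.7 -199.3]
0.55 [61.7 28.4] [ 600.3 -204.7]
0.44 [55.4 21.5] [ 592.1 -209.1]
0.33 [48.2 15.4] [ 583.3 -212.6]
0.22 [40.1 10.2] [ 574.  -214.9]
0.11 [31.3  6. ] [ 564.4 -216. ]
0.0 [22.  3.] [ 554.5 -215.9]
```

Call:
{"op": "send_rows", "data": {
  "deltas": [
    {"dx": 0, "dy": 0, "dz": -35, "rx": 0, "ry": 0, "rz": 0},
    {"dx": 0, "dy": 0, "dz": -70, "rx": 0, "ry": 0, "rz": 0},
    {"dx": 0, "dy": 0, "dz": -100, "rx": 0, "ry": 0, "rz": 0},
    {"dx": 0, "dy": 0, "dz": -120, "rx": 0, "ry": 0, "rz": 0},
    {"dx": 0, "dy": 0, "dz": -130, "rx": 0, "ry": 0, "rz": 0}
  ]
}}

```text
clock: 2.45
tcp_pos: [0.6384, -0.166, 0.139]
orientation: [3.097, -0.518, -0.008]
contact_force: [0.0, -0.6, 0.1]
grip_width: 0.0004
gripper_force: 0.0
```

Call:
{"op": "send_rows", "data": {
  "deltas": [
    {"dx": 0, "dy": 0, "dz": -20, "rx": 0, "ry": 0, "rz": 0},
    {"dx": 0, "dy": 0, "dz": -40, "rx": 0, "ry": 0, "rz": 0},
    {"dx": 0, "dy": 0, "dz": -59, "rx": 0, "ry": 0, "rz": 0},
    {"dx": 0, "dy": 0, "dz": -59, "rx": 0, "ry": 0, "rz": 0},
    {"dx": 0, "dy": 0, "dz": -59, "rx": 0, "ry": 0, "rz": 0}
  ]
}}

```text
clock: 2.87
tcp_pos: [0.6408, -0.1653, 0.0834]
orientation: [3.098, -0.516, -0.002]
contact_force: [-0.2, 0.3, 1.2]
grip_width: -0.0
gripper_force: 0.0
```

Call:
{"op": "send_rows", "data": {
  "deltas": [
    {"dx": -13, "dy": -8, "dz": 0, "rx": 0, "ry": 0, "rz": 0},
    {"dx": -17, "dy": -15, "dz": 0, "rx": 0, "ry": 0, "rz": 0},
    {"dx": -21, "dy": -22, "dz": 0, "rx": 0, "ry": 0, "rz": 0},
    {"dx": -27, "dy": -29, "dz": 0, "rx": 0, "ry": 0, "rz": 0},
    {"dx": -33, "dy": -35, "dz": 0, "rx": 0, "ry": 0, "rz": 0}
  ]
}}

```text
clock: 3.28
tcp_pos: [0.609, -0.2, 0.0844]
orientation: [3.099, -0.514, 0.004]
contact_force: [2.3, 1.7, 1.7]
grip_width: 0.0
gripper_force: 0.9
```

Call:
{"op": "send_rows", "data": {
  "deltas": [
    {"dx": -8, "dy": -6, "dz": 0, "rx": 0, "ry": 0, "rz": 0},
    {"dx": -16, "dy": -10, "dz": 0, "rx": 0, "ry": 0, "rz": 0},
    {"dx": -25, "dy": -14, "dz": 0, "rx": 0, "ry": 0, "rz": 0},
    {"dx": -34, "dy": -16, "dz": 0, "rx": 0, "ry": 0, "rz": 0},
    {"dx": -40, "dy": -17, "dz": 0, "rx": 0, "ry": 0, "rz": 0}
  ]
}}

```text
clock: 3.7
tcp_pos: [0.5669, -0.2168, 0.0832]
orientation: [3.099, -0.515, -0.001]
contact_force: [2.3, -0.1, 0.1]
grip_width: -0.0004
gripper_force: 0.7
```

```bash
python3 - <<'E'
from h import *
f=grab('top'); cv2.imwrite('pics/t3.png',cv2.resize(f['frame'][180:300,330:450],None,fx=5,fy=5,interpolation=cv2.INTER_CUBIC)); o=r.get_obs(); print(o['tcp_pos'],o['contact_force'])
E
```

```text
[ 0.56586313 -0.21703999  0.08310575] [-0.64048369 -0.45749956 -0.26996518]
```

View pics/t3.png

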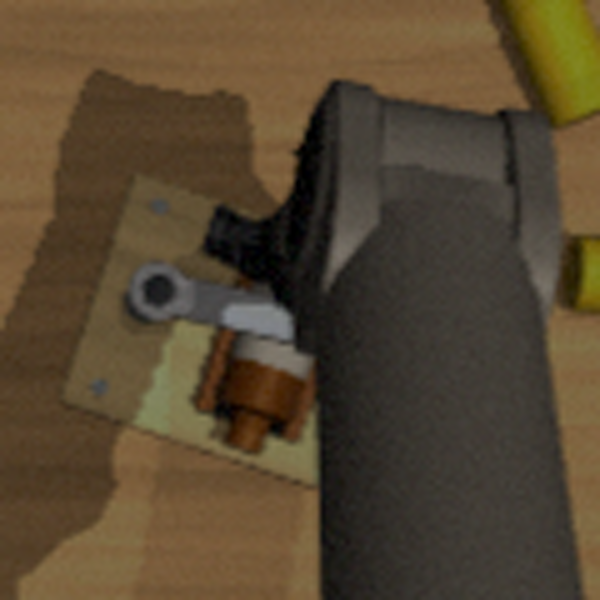

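The strap follows, now about 0.13 rad from closed: bolt at (158,290), bar at (260,315) above the bottle. I continue in small steps, watching the force.

Call:
{"op": "send_rows", "data": {
  "deltas": [
    {"dx": -3, "dy": 0, "dz": 0, "rx": 0, "ry": 0, "rz": 0},
    {"dx": -6, "dy": 1, "dz": 0, "rx": 0, "ry": 0, "rz": 0},
    {"dx": -9, "dy": 2, "dz": 0, "rx": 0, "ry": 0, "rz": 0},
    {"dx": -11, "dy": 3, "dz": 0, "rx": 0, "ry": 0, "rz": 0},
    {"dx": -11, "dy": 3, "dz": 0, "rx": 0, "ry": 0, "rz": 0}
  ]
}}

```text
clock: 4.17
tcp_pos: [0.5595, -0.2143, 0.0838]
orientation: [3.098, -0.513, 0.009]
contact_force: [6.8, -4.6, -4.8]
grip_width: 0.0002
gripper_force: 3.9
```

Call:
{"op": "send_rows", "data": {
  "deltas": [
    {"dx": -2, "dy": 0.5, "dz": 0, "rx": 0, "ry": 0, "rz": 0},
    {"dx": -3, "dy": 1, "dz": 0, "rx": 0, "ry": 0, "rz": 0},
    {"dx": -3, "dy": 1, "dz": 0, "rx": 0, "ry": 0, "rz": 0},
    {"dx": -3, "dy": 1, "dz": 0, "rx": 0, "ry": 0, "rz": 0}
  ]
}}

```text
clock: 4.5
tcp_pos: [0.5594, -0.2142, 0.0842]
orientation: [3.097, -0.513, 0.017]
contact_force: [13.3, -7.0, -10.8]
grip_width: 0.0
gripper_force: 7.7
```

Firm stop, with no motion while the force doubled. I back off and check the strap angle.

Call:
{"op": "send_rows", "data": {
  "deltas": [
    {"dx": 8, "dy": -3, "dz": 0, "rx": 0, "ry": 0, "rz": 0},
    {"dx": 25, "dy": -8, "dz": 0, "rx": 0, "ry": 0, "rz": 0},
    {"dx": 45, "dy": -15, "dz": 20, "rx": 0, "ry": 0, "rz": 0},
    {"dx": 60, "dy": -10, "dz": 55, "rx": 0, "ry": 0, "rz": 0},
    {"dx": 75, "dy": 5, "dz": 95, "rx": 0, "ry": 0, "rz": 0}
  ]
}}

```text
clock: 4.92
tcp_pos: [0.627, -0.2103, 0.1743]
orientation: [3.097, -0.519, -0.008]
contact_force: [1.2, -1.0, 0.9]
grip_width: -0.0002
gripper_force: 0.0
```

Call:
{"op": "send_rows", "data": {
  "deltas": [
    {"dx": 10, "dy": 30, "dz": 20, "rx": 0, "ry": 0, "rz": 0},
    {"dx": 10, "dy": 60, "dz": 40, "rx": 0, "ry": 0, "rz": 0},
    {"dx": 10, "dy": 90, "dz": 60, "rx": 0, "ry": 0, "rz": 0},
    {"dx": 10, "dy": 120, "dz": 80, "rx": 0, "ry": 0, "rz": 0},
    {"dx": 10, "dy": 150, "dz": 80, "rx": 0, "ry": 0, "rz": 0}
  ]
}}

```text
clock: 5.33
tcp_pos: [0.6397, -0.0562, 0.2595]
orientation: [-3.098, 0.513, -0.008]
contact_force: [0.1, 0.1, -0.3]
grip_width: 0.0002
gripper_force: 0.0
```

```bash
python3 - <<'E'
from h import *
f=grab('top'); cv2.imwrite('pics/t4.png',cv2.resize(f['frame'][180:300,330:450],None,fx=5,fy=5,interpolation=cv2.INTER_CUBIC)); o=r.get_obs(); print(o['clock'],o['tcp_pos'],o['contact_force'])
P=cloud(f)[180:300,330:450].reshape(-1,3)*1000
og=np.array([532.75,-211.63]);t=np.radians(-18.8);M=np.array([[np.cos(t),-np.sin(t)],[np.sin(t),np.cos(t)]])
J=(P[:,:2]-og)@M
q=(P[:,2]>76)&(P[:,2]<92)&(abs(J[:,0])<60)&(J[:,1]<58)&(J[:,1]>-72)
for y in range(-70,60,15):
    s=J[q&(abs(J[:,1]-y)<7)]; print(y,len(s),s[:,0].mean().round(1) if len(s) else '')
l=(P[:,2]>122)&(P[:,2]<200)&(abs(J[:,0])<90); s=np.c_[J,P[:,2]][l]; s=s[s[:,2].argsort()]; print(s[::8].round(0).tolist())
E
```

```text
5.3833 [ 0.6390487  -0.04716846  0.25770117] [-0.47437426  6.92906852 -0.52323349]
-70 25 -3.6
-55 41 0.6
-40 42 0.7
-25 44 0.3
-10 44 0.6
5 42 0.9
20 39 1.7
35 4 8.1
50 0 
[[2.0, -83.0, 122.0], [-9.0, -76.0, 132.0], [-19.0, -70.0, 136.0], [-15.0, -75.0, 144.0], [-19.0, -79.0, 154.0], [-24.0, -76.0, 163.0], [-26.0, -68.0, 167.0], [-31.0, -71.0, 174.0], [-35.0, -68.0, 178.0], [-38.0, -74.0, 179.0], [-39.0, -79.0, 181.0], [-42.0, -77.0, 183.0]]
```

View pics/t4.png

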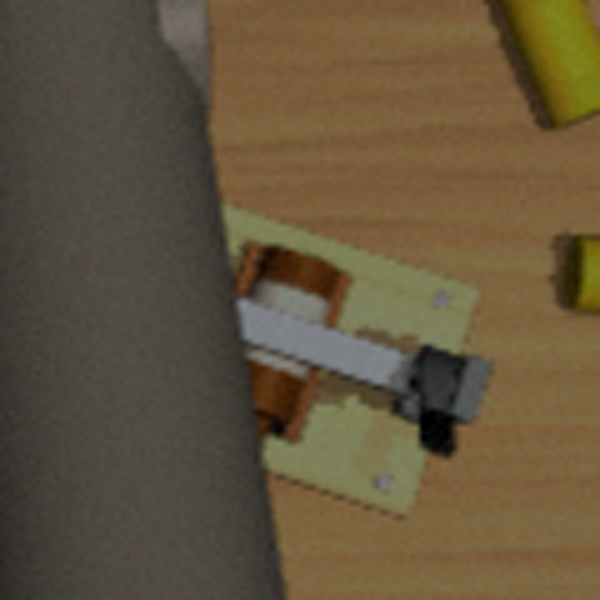

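The strap is home: depth puts its centre line at jig x ≈ +0.5 mm along its whole length (bar (240,320) to (410,370)). The lever is still up, grip at (437,432). Now the lever waypoints.

```bash
python3 - <<'E'
from h import *
o=np.array([532.75,-211.63]);t=np.radians(-18.8);M=np.array([[np.cos(t),-np.sin(t)],[np.sin(t),np.cos(t)]])
print('cmd 639.3 -56.5 257.4', r.get_obs()['tcp_pos']*1000)
W=lambda x,z:np.r_[o+M@[x,-76],z].round(1)
print('approach',W(15,181))
for th in np.linspace(.436,1.571,12):
    rho=75; x=-rho*np.sin(th)+6*np.cos(th)+15; z=102+rho*np.cos(th)+6*np.sin(th)+11
    print(th.round(2),round(x,1),W(x,z))
E
```

```text
cmd 639.3 -56.5 257.4 [639.04869976 -47.16845641 257.70116872]
approach [ 522.5 -288.4  181. ]
0.44 -11.2 [ 497.6 -280.   183.5]
0.54 -18.4 [ 490.9 -277.7  180.4]
0.64 -25.1 [ 484.5 -275.5  176.6]
0.75 -31.5 [ 478.5 -273.4  172.2]
0.85 -37.3 [ 472.9 -271.5  167.1]
0.95 -42.6 [ 467.9 -269.8  161.4]
1.06 -47.3 [ 463.5 -268.3  155.2]
1.16 -51.3 [ 459.7 -267.   148.6]
1.26 -54.6 [ 456.6 -266.   141.5]
1.36 -57.2 [ 454.1 -265.1  134.2]
1.47 -59.0 [ 452.4 -264.6  126.7]
1.57 -60.0 [ 451.5 -264.2  119. ]
```

Call:
{"op": "send_rows", "data": {
  "deltas": [
    {"dx": -10, "dy": -25, "dz": 0, "rx": 0, "ry": 0, "rz": 0},
    {"dx": -25, "dy": -60, "dz": 0, "rx": 0, "ry": 0, "rz": 0},
    {"dx": -40, "dy": -95, "dz": 0, "rx": 0, "ry": 0, "rz": 0},
    {"dx": -55, "dy": -130, "dz": 0, "rx": 0, "ry": 0, "rz": 0},
    {"dx": -70, "dy": -165, "dz": 0, "rx": 0, "ry": 0, "rz": 0}
  ]
}}

```text
clock: 5.8
tcp_pos: [0.5668, -0.2241, 0.2546]
orientation: [-3.099, 0.512, 0.003]
contact_force: [1.9, -0.7, 0.2]
grip_width: 0.0001
gripper_force: 0.0
```

Call:
{"op": "send_rows", "data": {
  "deltas": [
    {"dx": -20, "dy": -30, "dz": 0, "rx": 0, "ry": 0, "rz": 0},
    {"dx": -35, "dy": -50, "dz": 0, "rx": 0, "ry": 0, "rz": 0},
    {"dx": -44, "dy": -64, "dz": 0, "rx": 0, "ry": 0, "rz": 0},
    {"dx": -47, "dy": -67, "dz": -10, "rx": 0, "ry": 0, "rz": 0},
    {"dx": -47, "dy": -67, "dz": -25, "rx": 0, "ry": 0, "rz": 0}
  ]
}}

```text
clock: 6.22
tcp_pos: [0.5208, -0.2915, 0.2304]
orientation: [3.098, -0.517, 0.002]
contact_force: [0.7, -0.3, 0.2]
grip_width: 0.0001
gripper_force: 0.0
```

Call:
{"op": "send_rows", "data": {
  "deltas": [
    {"dx": 0, "dy": 0, "dz": -20, "rx": 0, "ry": 0, "rz": 0},
    {"dx": 0, "dy": 0, "dz": -40, "rx": 0, "ry": 0, "rz": 0},
    {"dx": 0, "dy": 0, "dz": -50, "rx": 0, "ry": 0, "rz": 0},
    {"dx": 0, "dy": 0, "dz": -50, "rx": 0, "ry": 0, "rz": 0},
    {"dx": 0, "dy": 0, "dz": -50, "rx": 0, "ry": 0, "rz": 0}
  ]
}}

```text
clock: 6.63
tcp_pos: [0.5214, -0.2892, 0.1795]
orientation: [-3.099, 0.512, 0.002]
contact_force: [-0.5, 0.4, 0.4]
grip_width: -0.0001
gripper_force: 0.0
```

```bash
python3 - <<'E'
from h import *
f=grab('side'); o=r.get_obs(); print(o['clock'],o['tcp_pos'],o['contact_force'])
cv2.imwrite('pics/s5.png',cv2.resize(f['frame'][130:290,300:500],None,fx=3.5,fy=3.5))
E
```

```text
6.6833 [ 0.52190513 -0.28967902  0.18048692] [-0.23292532  0.82554106  0.32048792]
```

View pics/s5.png

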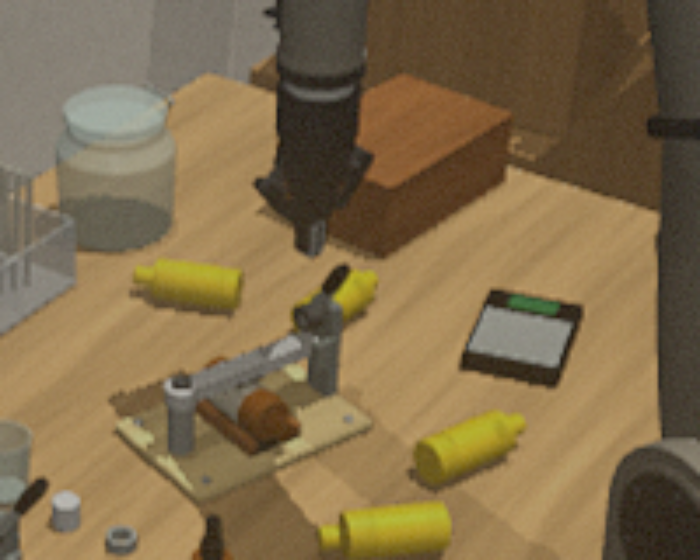

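The side crop shows the strap lying over the bottle into the stop. The fingertip at (310,245) is behind the raised lever grip at (335,280). Next is the push along the arc.

Call:
{"op": "send_rows", "data": {
  "deltas": [
    {"dx": -20, "dy": 7, "dz": 0, "rx": 0, "ry": 0, "rz": 0},
    {"dx": -31, "dy": 11, "dz": -2, "rx": 0, "ry": 0, "rz": 0},
    {"dx": -38, "dy": 13, "dz": -6, "rx": 0, "ry": 0, "rz": 0},
    {"dx": -44, "dy": 15, "dz": -10, "rx": 0, "ry": 0, "rz": 0},
    {"dx": -49, "dy": 17, "dz": -15, "rx": 0, "ry": 0, "rz": 0}
  ]
}}

```text
clock: 7.1
tcp_pos: [0.4732, -0.2735, 0.1663]
orientation: [3.099, -0.513, 0.005]
contact_force: [1.2, 0.4, 4.8]
grip_width: -0.0004
gripper_force: 1.6
```

Call:
{"op": "send_rows", "data": {
  "deltas": [
    {"dx": -5, "dy": 2, "dz": -6, "rx": 0, "ry": 0, "rz": 0},
    {"dx": -9, "dy": 3, "dz": -12, "rx": 0, "ry": 0, "rz": 0},
    {"dx": -13, "dy": 4, "dz": -19, "rx": 0, "ry": 0, "rz": 0},
    {"dx": -16, "dy": 5, "dz": -26, "rx": 0, "ry": 0, "rz": 0},
    {"dx": -19, "dy": 6, "dz": -33, "rx": 0, "ry": 0, "rz": 0}
  ]
}}

```text
clock: 7.52
tcp_pos: [0.4534, -0.267, 0.1312]
orientation: [-3.099, 0.513, -0.001]
contact_force: [3.3, -0.4, 2.3]
grip_width: 0.0
gripper_force: 1.4
```

Call:
{"op": "send_rows", "data": {
  "deltas": [
    {"dx": -1, "dy": 0, "dz": -7, "rx": 0, "ry": 0, "rz": 0},
    {"dx": -2, "dy": 1, "dz": -12, "rx": 0, "ry": 0, "rz": 0},
    {"dx": -2, "dy": 1, "dz": -15, "rx": 0, "ry": 0, "rz": 0},
    {"dx": -2, "dy": 1, "dz": -15, "rx": 0, "ry": 0, "rz": 0},
    {"dx": -2, "dy": 1, "dz": -15, "rx": 0, "ry": 0, "rz": 0}
  ]
}}

```text
clock: 7.93
tcp_pos: [0.451, -0.2663, 0.117]
orientation: [3.099, -0.514, -0.001]
contact_force: [0.3, 0.9, 3.8]
grip_width: 0.0002
gripper_force: 2.0
```

Call:
{"op": "send_rows", "data": {
  "deltas": [
    {"dx": 0, "dy": 0, "dz": -2, "rx": 0, "ry": 0, "rz": 0},
    {"dx": 0, "dy": 0, "dz": -3, "rx": 0, "ry": 0, "rz": 0},
    {"dx": 0, "dy": 0, "dz": -3, "rx": 0, "ry": 0, "rz": 0},
    {"dx": 0, "dy": 0, "dz": -3, "rx": 0, "ry": 0, "rz": 0}
  ]
}}

```text
clock: 8.27
tcp_pos: [0.4511, -0.2664, 0.1163]
orientation: [3.099, -0.514, -0.001]
contact_force: [-7.3, 4.4, 27.3]
grip_width: 0.0002
gripper_force: 14.2
```

The lever is against its end stop (27 N, no further motion). I lift off, clear the view and check.

Call:
{"op": "send_rows", "data": {
  "deltas": [
    {"dx": 0, "dy": 0, "dz": 8, "rx": 0, "ry": 0, "rz": 0},
    {"dx": 0, "dy": 0, "dz": 30, "rx": 0, "ry": 0, "rz": 0},
    {"dx": 0, "dy": 0, "dz": 60, "rx": 0, "ry": 0, "rz": 0},
    {"dx": 0, "dy": 0, "dz": 95, "rx": 0, "ry": 0, "rz": 0},
    {"dx": 0, "dy": 0, "dz": 130, "rx": 0, "ry": 0, "rz": 0}
  ]
}}

```text
clock: 8.68
tcp_pos: [0.4501, -0.2661, 0.2445]
orientation: [-3.099, 0.514, 0.004]
contact_force: [1.3, 0.0, -0.1]
grip_width: 0.0
gripper_force: 0.0
```

Call:
{"op": "send_rows", "data": {
  "deltas": [
    {"dx": -20, "dy": -30, "dz": 10, "rx": 0, "ry": 0, "rz": 0},
    {"dx": -40, "dy": -60, "dz": 20, "rx": 0, "ry": 0, "rz": 0},
    {"dx": -60, "dy": -90, "dz": 20, "rx": 0, "ry": 0, "rz": 0},
    {"dx": -75, "dy": -115, "dz": 20, "rx": 0, "ry": 0, "rz": 0},
    {"dx": -85, "dy": -130, "dz": 20, "rx": 0, "ry": 0, "rz": 0}
  ]
}}

```text
clock: 9.1
tcp_pos: [0.363, -0.3994, 0.2638]
orientation: [3.097, -0.52, -0.002]
contact_force: [0.0, 0.2, -0.4]
grip_width: 0.0003
gripper_force: 0.0
```

Call:
{"op": "send_rows", "data": {
  "deltas": [
    {"dx": 0, "dy": 0, "dz": 0, "rx": 0, "ry": 0, "rz": 0},
    {"dx": 0, "dy": 0, "dz": 0, "rx": 0, "ry": 0, "rz": 0},
    {"dx": 0, "dy": 0, "dz": 0, "rx": 0, "ry": 0, "rz": 0}
  ]
}}

```text
clock: 9.35
tcp_pos: [0.3666, -0.3953, 0.2635]
orientation: [-3.099, 0.512, 0.001]
contact_force: [0.3, 0.8, 0.3]
grip_width: 0.0002
gripper_force: 0.0
```

```bash
python3 - <<'E'
from h import *
g=grab('side'); f=grab('top'); o=r.get_obs(); print(o['clock'],o['tcp_pos'],o['contact_force'])
a=cv2.resize(f['frame'][180:300,330:450],(400,400)); b=cv2.resize(g['frame'][190:290,320:420],(400,400)); cv2.imwrite('pics/c6.png',np.hstack([a,b]))
P=cloud(f)[180:300,330:450].reshape(-1,3)*1000
og=np.array([532.75,-211.63]);t=np.radians(-18.8);M=np.array([[np.cos(t),-np.sin(t)],[np.sin(t),np.cos(t)]])
J=(P[:,:2]-og)@M
q=(P[:,2]>76)&(P[:,2]<92)&(abs(J[:,0])<60)
for y in range(-55,60,22):
    s=J[q&(abs(J[:,1]-y)<7)]; print(y,len(s),s[:,0].mean().round(1) if len(s) else '')
for x in range(-85,-20,10):
    s=P[(abs(J[:,0]-x)<5)&(abs(J[:,1]+76)<6)]; print('lever x',x,np.median(s[:,2]).round(1))
E
```

```text
9.45 [ 0.36707684 -0.39496304  0.26375894] [-0.1055347   0.35720786  0.31213573]
-55 46 0.4
-33 42 0.9
-11 43 1.1
11 41 0.8
33 42 0.6
55 42 0.7
lever x -85 3.1
lever x -75 101.2
lever x -65 99.8
lever x -55 104.0
lever x -45 101.7
lever x -35 102.2
lever x -25 102.4
```

View pics/c6.png

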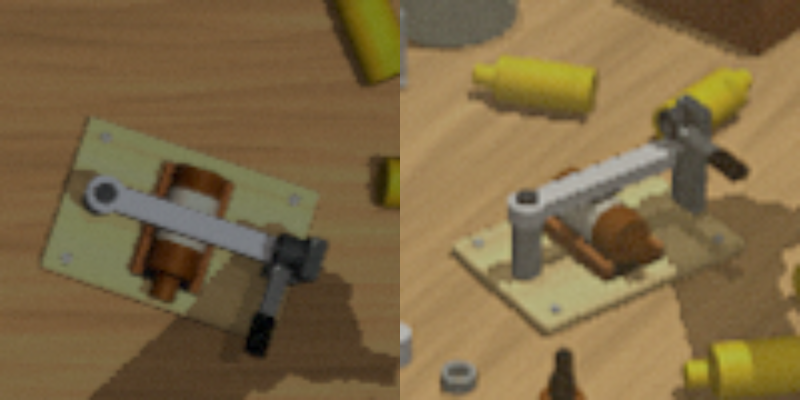

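The strap is home over the bottle (bar (105,195) to (270,245)). The lever is level, pointing to jig −x (grip (260,335)), and the bottle lies undisturbed in its cradle. The arm is clear, so I hand in.

```bash
python3 -c "
from bench import r
print(r.hand_in())"
```

```text
the job is handed in; nothing more can be done
None
```

The bottle is clamped: strap home against its stop, then the cam lever pushed fully down. The bottle still lies in its cradle and the arm is clear. I handed the job in at about 9.5 s, and the hand-in returned no verdict.

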